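Fold a soap display's lid back to match its neighbour

TASK

Two cardboard soap displays stand side by side on the counter; one has its lid already folded back as a leaning backboard, the other's lid is still nearly shut. Fold the nearly shut lid up and back so that, when you have let go of it, it stands at the same angle as its neighbour. The creased board springs back when let go, so check and fold again as needed; never fold it nearly flat over backwards, do not shift the lid that is already set, and leave the weights, stamp and soaps around where they are.

Things in the scene. Friction and masses are not known exactly. Their poses are not given: they have to be found in the camera images.
- box_shut: open plain cardboard box of the display to work on, stuck to the counter: 124 deep (x) x 150 wide (y) x 56 high, walls 4; origin at the centre of its underside, +x from its front to the back (crease) side, z up. Two soap bars (tops about 52 high) lie inside
- lid_shut: the lid to fold: stiff cardboard panel 128 long x 150 wide x 3 thick, rounded free corners. Origin at the middle of its crease, 60 behind the box's centre, 58 above the counter; y along the crease; the panel runs along its own -x. Its angle is its turn about y from the box: 0 shut (x axes parallel), growing as the free edge rises, 1.57 upright, more leans back; starts 0.35 to 0.75 rad open
- edge_shut (a point): middle of that lid's free edge, 128 from the crease. The crease yields at about 0.3 N m (3 N near the free edge) and keeps its fold, but the board flexes under that load and springs back by 0.15 to 0.35 rad when let go, not always alike. It can be folded either way
- box_set: box of the neighbouring display, same size and axes, exactly parallel to the first, its middle 190 to 230 to the right (-y). Both are reached through an open window between robot and counter: its sill, 125 high, runs straight between two tall posts about 90 to 110 thick, centred near x 0.17 y -0.10 and x 0.54 y 0.53 (m)
- lid_set: the neighbour's lid, same panel and axes; its angle (1.6 to 2.2 rad, different each time) is the one to match
- edge_set (a point): middle of the free edge of the neighbour's lid, which must stay where it is
- weight_mid: grey scale weight, 44 wide, 42 high, origin under its middle; a bystander
- weight_small: brass scale weight, 34 wide, 36 high, origin under its middle; a bystander
- stamp: wooden soap stamp, 36 x 50, 74 high, standing; origin under its middle; a bystander
- loose_soap: oval brown soap, 51 x 80 x 34, origin under its middle; a bystander

How it is judged:
By the outcome, as a careful person would: the job done as asked, in the order asked, and still so for the second after the job is handed in, with the robot touching nothing.
It also fails if it takes over 51 s, if anything falls off the work surface, if the arm or the gripper's body presses on something with over 40 N, if the wrist force passes 120 N, or if a joint passes its speed limit or range.

ROBOT

A 6-joint arm with a two-finger parallel gripper is mounted at the origin on a cart in front of the work surface, level with it; the furniture and walls round the work are solid. World frame = base frame: x ahead of the robot, y to its left, z up, the work surface at z = 0. Lengths are in m, angles in rad, forces in N, time in s.
With the tool pointing down it reaches from about 0.375 to 0.9 m from the base axis. Payload 3.1 kg.
Tool frame: the origin (TCP) lies at the very end of the fingers, on their centre line; the grasp point (between the pads) lies 19 mm behind it; z points along the fingers, y is the direction in which the jaws open and shut (so a half turn about z gives the same grasp; the last joint's range is limited). The gripper opens to 87 mm and grips with 3 to 60 N. Pads are 19 mm wide; open, the fingers measure 117 mm over their backs; the gripper's body (75 mm by 190 mm) begins 51 mm behind the grasp point.
Start: joints at [1.077, 0.527, 1.433, -0, 1.181, -0.178], TCP at [0.193, 0.594, 0.223] pointing down, gripper open.
Joint ranges: [-3.08, 3.08], [-0.75, 2.2], [0.22, 2.44], [-1.43, 4.57], [0, 2.65], [-2.85, 2.85]. Speed limits (rad/s): [2.79, 2.79, 3.14, 3.14, 3.14, 3.14].

INTERFACE

Orientations are given as a unit quaternion [x, y, z, w].
In Python, from rig import robot gives the robot as it stands. The module is installed in compiled form; this text tells all that it offers.
- The arm moves only by the tool carry_out, never from a script. Its argument "series" is a list of rows, each a list of 7 numbers: the shift along the tool's x, y, z in mm, then the turn, a rotation vector about the tool's x, y, z in degrees, then the gripper command: -1 is shut, 1 is fully open, values between are in proportion. In form: [[tx, ty, tz, rx, ry, rz, claw], ...]. A call has 1 to 8 rows; each row is the pose to reach, as a shift and turn from the pose measured when the call began, along the tool's axes at that moment; what a row does not reach only later rows make up. A row lasts 1/8 s, in which the tool goes at most 62.5 mm and 10.7 degrees, less where a joint would pass 70% of its speed; a pose out of reach is approached as far as the arm can. A call with a gripper value outside its range is refused whole. The fingers move at their own pace and stop on an object; "force" is the grip in N (left out, the last holds). Time passes only in rows, so rows that repeat a pose let the fingers close. It gives the time, the measured TCP pose, the force and the opening at its end, in the units of the state.
- robot.get_obs(): the state, without advancing time (a new reading comes with each control period).
- robot.camera(name): name is "scene" or "top" or "wrist"; returns a dict with "pixels" (480x640x3 uint8, red, green, blue), "fx", "fy", "cx", "cy" (pixels), "k1" (the pictures are not rectified: a ray, as slopes to the right and down, at radius r is drawn at 1 + k1 r^2 times it, then the intrinsics apply), "position" and "attitude" of the camera in the world. Camera axes: x right, y down, z forward; pixel columns grow to the right and rows downward; lengths in m; the calibration is good to about 2 mm. A picture is of the moment at which its call begins. There is no depth.
- robot.hand_in(): hands the job in, once; it reports no verdict.
The state is a dict: "time": time; "q": joint angles; "joint_velocities": joint speeds; "joint_torque": joint torques, N m; "position": TCP position; "tool_rot": TCP orientation; "ft_force": force on the tool from outside, world axes, zero at the start; "moment": the same for the moment, N m; "grip_width": finger opening in m.
Only numpy, scipy, OpenCV 4.12 (cv2) and the standard library are available. Lean on these libraries where they do the work, as an engineer would, in place of code of your own. Each camera call takes 0.05 s, during which the arm holds its last target.

## Working session

There is one attempt and no reset: what is moved stays moved. The work goes in short steps, Python scripts to look and compute and a tool call to move; the robot and the scene stay as the last step left them, time stands still between calls to the robot, and variables do not carry over. Pictures are saved under pics/ and viewed, and the job is handed in when it is done.

Besides the shell and the picture viewer there is one more tool, called after "Request:" by a JSON object that holds its "method" and its "body". carry_out: Moves the arm, as the interface text tells. Its arguments: {"type":"object","properties":{"series":{"type":"array"},"force":{"type":"number"}},"required":["series"]}

```bash
mkdir -p pics
cat > h.py <<'E'
from rig import robot
import numpy as np, cv2, json
from scipy.spatial.transform import Rotation as R
def snap(name,fn):
    c=robot.camera(name); cv2.imwrite('pics/'+fn+'.png',c['pixels'][:,:,::-1]); 
    np.save('pics/'+fn+'.npy',c,allow_pickle=True); return c
def load(fn): return np.load('pics/'+fn+'.npy',allow_pickle=True).item()
def att(c):
    a=np.array(c['attitude']); return a if a.shape==(3,3) else R.from_quat(a).as_matrix()
def ray(c,u,v):
    K=np.array([[c['fx'],0,c['cx']],[0,c['fy'],c['cy']],[0,0,1.]])
    p=cv2.undistortPoints(np.array([[[u,v]]],float),K,np.array([c['k1'],0,0,0.]))[0,0]
    d=att(c)@np.array([p[0],p[1],1]); return np.array(c['position']),d/np.linalg.norm(d)
def plane(c,u,v,z):
    o,d=ray(c,u,v); return o+d*(z-o[2])/d[2]
def tri(c1,p1,c2,p2):
    o1,d1=ray(c1,*p1);o2,d2=ray(c2,*p2)
    A=np.stack([d1,-d2],1); s=np.linalg.lstsq(A,o2-o1,rcond=None)[0]
    a=o1+s[0]*d1;b=o2+s[1]*d2; return (a+b)/2,np.linalg.norm(a-b)
def proj(c,P):
    p=att(c).T@(np.array(P)-c['position']); x,y=p[0]/p[2],p[1]/p[2]; f=1+c['k1']*(x*x+y*y)
    return np.array([c['fx']*x*f+c['cx'],c['fy']*y*f+c['cy']])
E
python3 - <<'E'
from h import *
for n in ['scene','top','wrist']:
    c=snap(n,n+'0'); print(n,c['fx'],c['k1'],c['position'],c['attitude'])
print(robot.get_obs())
E
```

```text
scene 445.5359409801795 -0.008384382391474906 [ 1.17986378 -0.1434284   0.65962657] [ 0.65723373  0.6341156  -0.2813652  -0.29457573]
top 484.8847043055988 -0.053227880093507186 [ 0.48454075 -0.10615844  1.21263701] [-0.70393119  0.70978839 -0.01815889  0.01875029]
wrist 338.1374546509189 -0.060129228495461214 [0.11843901 0.61740355 0.38481215] [0.80075381 0.5816235  0.08278178 0.11685296]
{'time': 0.15, 'q': array([ 1.07747626e+00,  5.28274418e-01,  1.43359723e+00, -2.52031558e-05,
        1.18142850e+00, -1.78498771e-01]), 'joint_velocities': array([ 0.00175878, -0.00197534, -0.00486928, -0.00089184, -0.00034922,
       -0.00070042]), 'joint_torque': array([-9.39847769e-05, -4.40432203e+01, -1.76842475e+01,  6.33036322e-02,
        5.52730320e-02, -1.05489219e-04]), 'position': array([0.19323457, 0.59378232, 0.22178648]), 'tool_rot': array([ 1.56756607e-01,  9.87636895e-01, -8.09871467e-04, -2.70415236e-04]), 'ft_force': array([-0.39721238,  0.56023468,  0.55126911]), 'moment': array([-0.02487501,  0.00616567,  0.00950137]), 'grip_width': 0.08703371917577847}
```

View pics/scene0.png

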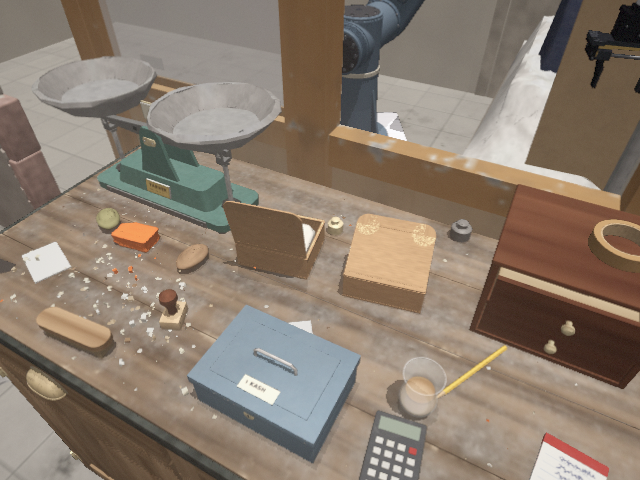

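View pics/top0.png

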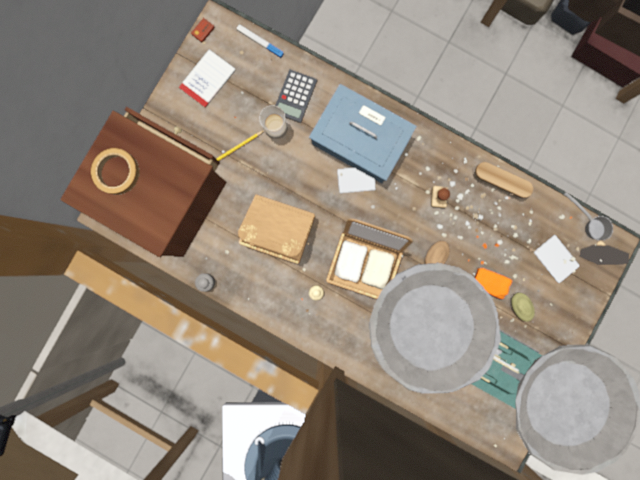

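View pics/wrist0.png

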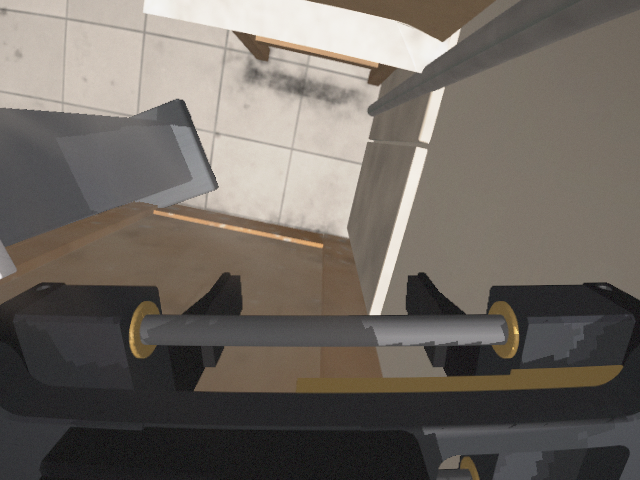

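Run:
```python
from h import *
c=load('top0')['pixels'][:,:,::-1]; cv2.imwrite('pics/tc.png',cv2.resize(c[180:310,180:420],None,fx=3.3,fy=3.3,interpolation=cv2.INTER_CUBIC))
c=load('scene0')['pixels'][:,:,::-1]; cv2.imwrite('pics/sc.png',cv2.resize(c[190:320,210:450],None,fx=3.3,fy=3.3,interpolation=cv2.INTER_CUBIC))
```

```text
(no output)
```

View pics/tc.png

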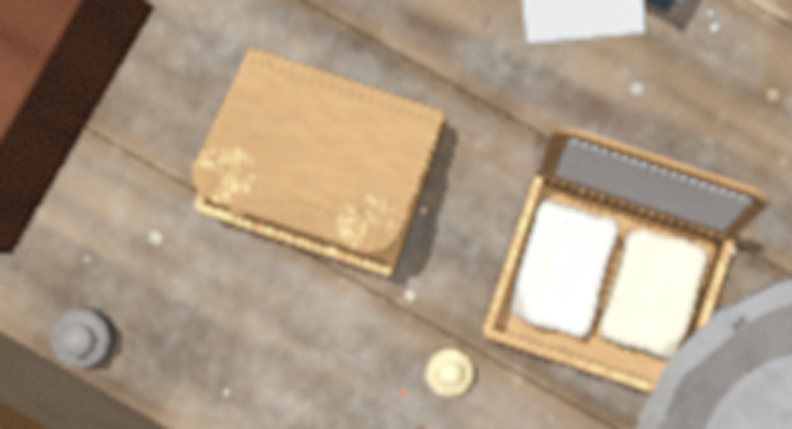

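View pics/sc.png

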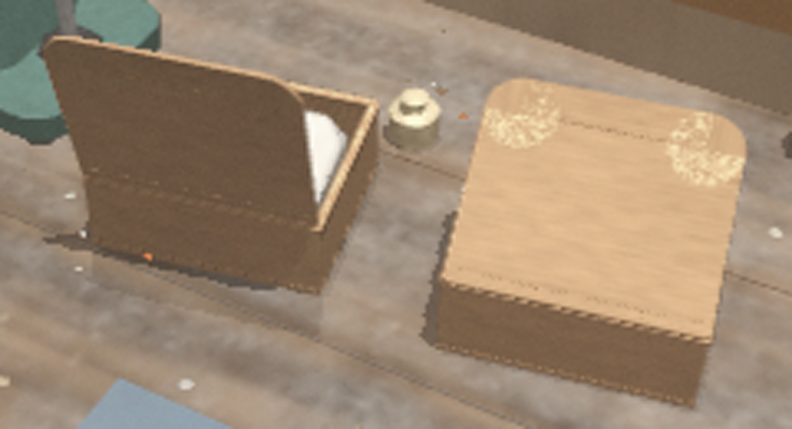

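```bash
cat >> h.py <<'E'
def t(u,v): return (180+(u+.5)/3.3-.5,180+(v+.5)/3.3-.5)
def s(u,v): return (210+(u+.5)/3.3-.5,190+(v+.5)/3.3-.5)
E
python3 - <<'E'
from h import *
T=load('top0');S=load('scene0'); np.set_printoptions(precision=4,suppress=True)
for n,pt,ps in [('shutL',(250,50),(712,337)),('shutR',(443,115),(442,283)),('setL',(540,180),(318,230)),('setR',(737,243),(85,175))]:
    print(n,plane(T,*t(*pt),.058),plane(S,*s(*ps),.058))
for n,pt,ps in [('setedge',(562,130),(300,87)),('setedgeR',(765,195),(50,38))]:
    print(n,tri(T,t(*pt),S,s(*ps)))
print('weights',plane(T,*t(80,340),.03),plane(T,*t(450,373),.03))
print(plane(T,*t(487,332),.056),plane(T,*t(387,270),.056),plane(T,*t(198,207),.056))
E
```

```text
shutL [0.6643 0.0662 0.058 ] [0.6639 0.067  0.058 ]
shutR [ 0.6155 -0.074   0.058 ] [ 0.6193 -0.0754  0.058 ]
setL [ 0.5676 -0.1438  0.058 ] [ 0.575  -0.1439  0.058 ]
setR [ 0.5208 -0.2858  0.058 ] [ 0.5234 -0.2835  0.058 ]
setedge (array([ 0.5914, -0.153 ,  0.1786]), np.float64(0.002998688814786515))
setedgeR (array([ 0.5479, -0.2851,  0.1804]), np.float64(0.0006220088099093454))
weights [0.4539 0.1967 0.03  ] [ 0.4277 -0.077   0.03  ]
[ 0.4582 -0.1046  0.056 ] [ 0.5035 -0.0327  0.056 ] [0.5502 0.1043 0.056 ]
```

```bash
cat >> h.py <<'E'
from scipy.optimize import brentq
psi=-0.333
X=np.array([np.cos(psi),np.sin(psi),0]);Y=np.array([-np.sin(psi),np.cos(psi),0])
CS=np.array([.6408,-.0041,.058]);CN=np.array([.5467,-.2141,.058])
def ang(c,p,C,r=.128):
    o,d=ray(c,*p); o=o-C
    a=np.array([o@X,o[2]]);b=np.array([d@X,d[2]])
    A=b@b;B=2*a@b;D=B*B-4*A*(a@a-r*r)
    if D<0: 
        q=a+b*(-B/2/A); return 'miss',np.hypot(*q),np.arctan2(q[1],-q[0])
    return [(round(float(np.arctan2(*( (a+b*k)[::-1]*[1,-1]))),3),round(float((o+d*k)@Y),3)) for k in ((-B-D**.5)/2/A,(-B+D**.5)/2/A)]
E
python3 - <<'E'
from h import *
T=load('top0');S=load('scene0')
print('fit yaw')
for p in [(580,136),(660,160),(745,187)]: print('setT',ang(T,t(*p),CN))
for p in [(80,41),(170,61),(260,79)]: print('setS',ang(S,s(*p),CN))
for p in [(230,207),(290,225),(360,250)]: print('shutT',ang(T,t(*p),CS))
for p in [(520,78),(620,92),(710,112)]: print('shutS',ang(S,s(*p),CS))
E
```

```text
fit yaw
setT [(1.744, 0.059), (-1.969, 0.053)]
setT [(1.759, 0.005), (-1.987, -0.013)]
setT [(1.766, -0.053), (-1.996, -0.084)]
setS [(1.771, -0.048), (-0.057, -0.138)]
setS [(1.782, 0.004), (-0.071, -0.072)]
setS [(1.783, 0.054), (-0.073, -0.008)]
shutT [(0.478, 0.04), (-0.48, 0.061)]
shutT [(0.503, -0.003), (-0.507, 0.013)]
shutT [(0.488, -0.054), (-0.491, -0.044)]
shutS [(1.28, -0.048), (0.501, -0.06)]
shutS [(1.224, 0.003), (0.564, -0.001)]
shutS [(1.257, 0.049), (0.526, 0.05)]
```

```bash
cat >> h.py <<'E'
def W(C,x,y,z): return C*[1,1,0]+X*x+Y*y+np.array([0,0,z])   # rel. crease, absolute z
def Rt(pitch):  # pitch deg forward from straight down
    p=np.radians(pitch); z=X*np.sin(p)-np.array([0,0,1])*np.cos(p); return np.stack([np.cross(Y,z),Y,z],1)
def row(P,pitch):
    o=robot.get_obs(); R0=R.from_quat(o['tool_rot']).as_matrix()
    d=R0.T@(np.array(P)-o['position'])*1000; r=np.degrees(R.from_matrix(R0.T@Rt(pitch)).as_rotvec())
    print(np.round(d,0),np.round(r,1))
E
python3 - <<'E'
from h import *
row([.22,.40,.32],0); row([.33,.22,.30],0); row([.33,.22,.30],45);row(W(CS,-.17,.02,.20),45);print(W(CS,-.17,.02,.2))
E
```

```text
[ -85. -176.  -98.] [-0.1 -0.   1. ]
[-246. -313.  -78.] [-0.1 -0.   1. ]
[-246. -313.  -78.] [  0.3 -45.    1. ]
[-441. -407.   22.] [  0.3 -45.    1. ]
[0.48667638 0.07037087 0.2       ]
```

Request:
{"method": "carry_out", "body": {"series": [[0, -20, -60, 0, 0, 0, -1], [-20, -70, -98, 0, 0, 0, -1], [-50, -120, -98, 0, 0, 0, -1], [-85, -176, -98, 0, 0, 1, -1], [-130, -215, -95, 0, 0, 1, -1], [-180, -260, -90, 0, 0, 1, -1], [-220, -290, -85, 0, -10, 1, -1], [-246, -313, -80, 0, -20, 1, -1]], "force": 30}}

```text
time: 1.15
position: [0.3321, 0.218, 0.3027]
tool_rot: [0.164, 0.97, -0.028, 0.174]
ft_force: [-0.1, -0.9, -0.9]
grip_width: 0.0149
```

Run:
```python
from h import *
snap('scene','s1');o=robot.get_obs();print(o['time'],o['position'],o['q'],o['ft_force'])
row([.33,.22,.30],45);row(W(CS,-.17,.02,.20),45);row(W(CS,-.17,.02,.095),45)
```

```text
1.2 [0.32734085 0.21539984 0.30001816] [ 0.50028863  0.03304734  1.99465527 -0.33579957  0.90271707 -0.55648835] [-3.98522458 -1.49145256 -2.49003949]
[-1.  5.  0.] [ -0.2 -24.8   0.1]
[-151.  -84.  163.] [ -0.2 -24.8   0.1]
[-115.  -84.  261.] [ -0.2 -24.8   0.1]
```

View pics/s1.png

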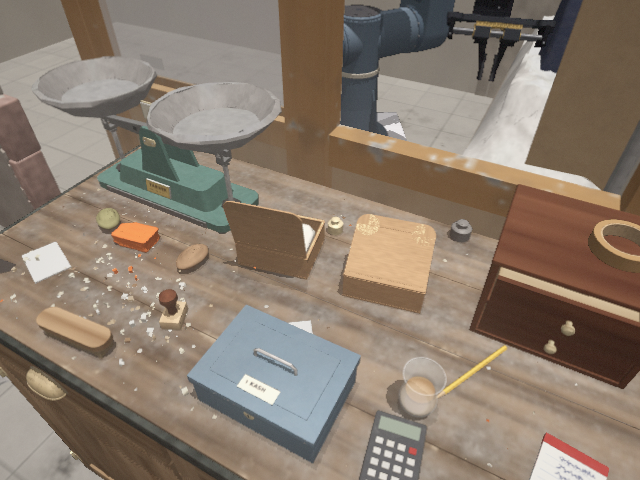

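Request:
{"method": "carry_out", "body": {"series": [[-20, -10, 20, 0, -8, 0, -1], [-50, -30, 50, 0, -16, 0, -1], [-80, -45, 80, 0, -25, 0, -1], [-110, -60, 120, 0, -25, 0, -1], [-151, -84, 163, 0, -25, 0, -1], [-151, -84, 163, 0, -25, 0, -1]]}}

```text
time: 1.95
position: [0.4976, 0.082, 0.2425]
tool_rot: [0.159, 0.921, -0.07, 0.35]
ft_force: [0.5, -0.3, 0.3]
grip_width: 0.0
```

Run:
```python
from h import *
snap('scene','s2');snap('top','t2');o=robot.get_obs();print(o['time'],o['position'],o['q'],o['ft_force'])
row(W(CS,-.17,.02,.095),45)
row(W(CS,-.10,.02,.085),45)
```

```text
2.05 [0.49912023 0.08096398 0.24285631] [ 0.13843189  0.27038513  2.15694471 -1.42807633  0.33597657  0.21680599] [-0.48536775  0.03039725  0.44087105]
[105. -12. 105.] [-1.5 -3.1 -0.1]
[ 59. -10. 159.] [-1.5 -3.1 -0.1]
```

View pics/s2.png

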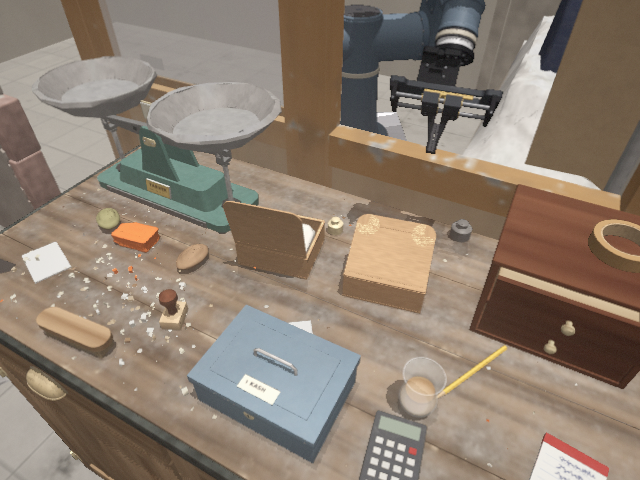

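View pics/t2.png

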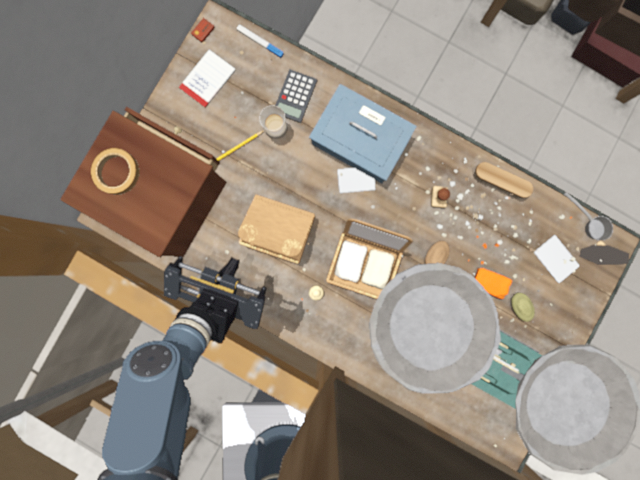

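```bash
cat >> h.py <<'E'
def Rt(pitch,az=-0.12):
    p=np.radians(pitch); a=np.array([np.cos(az),np.sin(az),0]);y=np.array([-np.sin(az),np.cos(az),0])
    z=a*np.sin(p)-np.array([0,0,1])*np.cos(p); return np.stack([np.cross(y,z),y,z],1)
E
python3 - <<'E'
from h import *
row(W(CS,-.17,.02,.22),25)
E
```

```text
[ 21. -14.  12.] [ -8.2  16.7 -10.6]
```

Request:
{"method": "carry_out", "body": {"series": [[10, -7, 6, -3, 6, -4, -1], [21, -14, 12, -6, 12, -8, -1], [21, -14, 12, -8, 17, -11, -1], [21, -14, 12, -8, 17, -11, -1]]}}

```text
time: 2.55
position: [0.4811, 0.0629, 0.2204]
tool_rot: [0.103, 0.961, -0.058, 0.248]
ft_force: [-0.7, 0.3, -0.5]
grip_width: 0.0002
```

Run:
```python
from h import *
o=robot.get_obs();print(o['time'],o['position'],o['q'],o['ft_force'])
row(W(CS,-.16,.02,.092),25)
row(W(CS,-.11,.02,.09),25)
```

```text
2.55 [0.48110175 0.06290733 0.22037782] [ 0.00530416  0.24768989  2.11102602 -0.52794507  0.33537581 -0.8905872 ] [-0.68844098  0.2616391  -0.52123539]
[ 51.  15. 118.] [-6.   4.2 -4. ]
[  8.  10. 144.] [-6.   4.2 -4. ]
```

Request:
{"method": "carry_out", "body": {"series": [[20, 5, 40, -3, 2, -2, -1], [40, 10, 80, -6, 4, -4, -1], [51, 15, 118, -6, 4, -4, -1], [51, 15, 118, -6, 4, -4, -1]]}}

```text
time: 3.05
position: [0.4974, 0.0643, 0.0933]
tool_rot: [0.058, 0.976, -0.008, 0.209]
ft_force: [-1.1, 0.4, 0.4]
grip_width: 0.0004
```

```bash
cat > st.py <<'E'
from h import *
import sys
n=sys.argv[1]
S=snap('scene','s'+n);T=snap('top','t'+n)
a=S['pixels'][130:340,210:490,::-1];b=T['pixels'][180:310,180:420,::-1]
cv2.imwrite('pics/sc%s.png'%n,cv2.resize(a,None,fx=2.8,fy=2.8,interpolation=cv2.INTER_CUBIC))
cv2.imwrite('pics/tc%s.png'%n,cv2.resize(b,None,fx=3.3,fy=3.3,interpolation=cv2.INTER_CUBIC))
o=robot.get_obs();p=o['position']-CS
print(o['time'],'rel',p@X,p@Y,o['position'][2],'q',np.round(o['q'],2),'F',np.round(o['ft_force'],1))
E
python3 - <<'E'
import runpy,sys
sys.argv=['x','3'];g=runpy.run_path('st.py')
row=g['row'];W=g['W'];CS=g['CS']
row(W(CS,-.11,.02,.09),25)
import numpy as np
for a in [.7,.9,1.13,1.4,1.7,2.0]:
    x,z=(-.128*np.cos(a)+.004,.058+.128*np.sin(a)-.031) if a<1.13 else (-.1*np.cos(a)-.0086,.058+.1*np.sin(a)-.004)
    print(a);row(W(CS,x,.02,z),25)
E
```

```text
3.15 rel -0.1574638762162016 0.01843733080353245 0.09584162800376013 q [-0.09  0.54  2.17 -0.49  0.   -1.06] F [-0.4 -0.7 -0.7]
[-40.  -9.  25.] [ 0.6 -0.5  0.1]
0.7
[-62. -12.  13.] [ 0.6 -0.5  0.1]
0.9
[-86. -16.   5.] [ 0.6 -0.5  0.1]
1.13
[-115.  -21.   -1.] [ 0.6 -0.5  0.1]
1.4
[-141.  -27.    2.] [ 0.6 -0.5  0.1]
1.7
[-168.  -33.   13.] [ 0.6 -0.5  0.1]
2.0
[-190.  -39.   32.] [ 0.6 -0.5  0.1]
```

View pics/sc3.png

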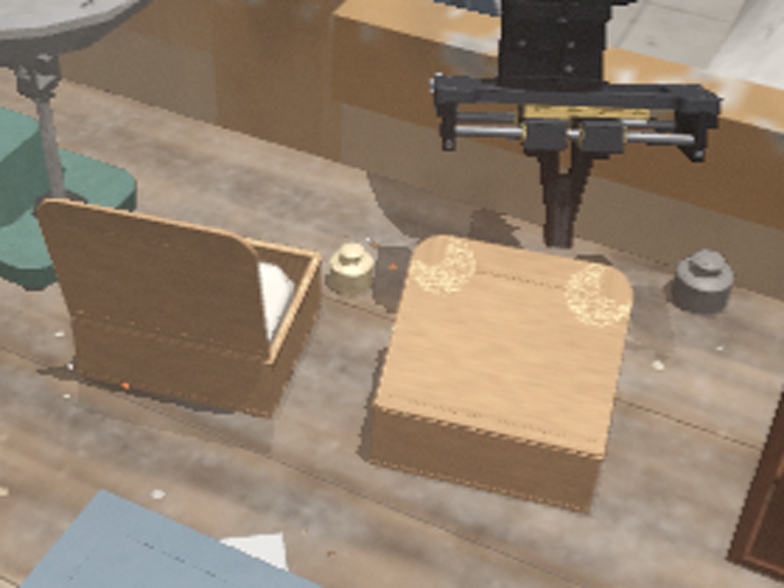

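View pics/tc3.png

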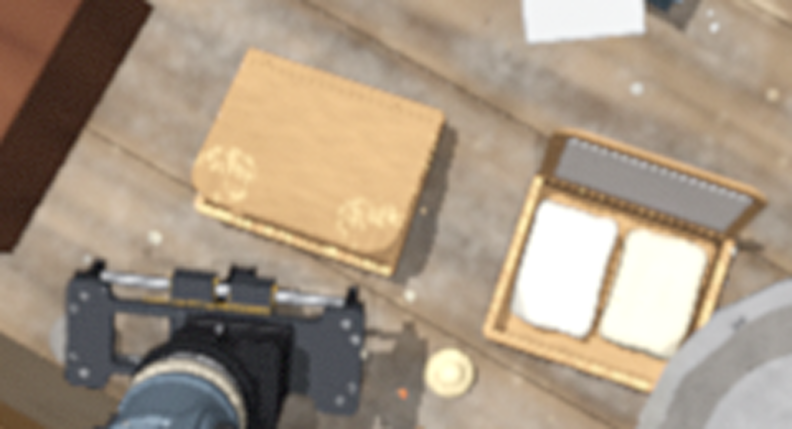

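Request:
{"method": "carry_out", "body": {"series": [[-10, -3, 6, 0, 4, 0, -1], [-25, -6, 16, 0, 5, 0, -1], [-40, -9, 24, 0, 5, 0, -1], [-52, -11, 19, 0, 5, 0, -1], [-64, -13, 13, 0, 5, 0, -1], [-76, -15, 9, 0, 5, 0, -1], [-88, -17, 5, 0, 5, 0, -1], [-100, -19, 2, 0, 5, 0, -1]]}}

```text
time: 4.15
position: [0.5868, 0.0354, 0.1356]
tool_rot: [0.057, 0.984, -0.005, 0.168]
ft_force: [-1.5, 0.8, -2.1]
grip_width: 0.0005
```

Run:
```python
import runpy,sys
sys.argv=['x','4'];g=runpy.run_path('st.py')
row=g['row'];W=g['W'];CS=g['CS']
import numpy as np
for a in [.9,1.13,1.4,1.6,1.8,2.0,2.1]:
    x,z=(-.128*np.cos(a)+.004,.058+.128*np.sin(a)-.031) if a<1.13 else (-.1*np.cos(a)-.0086,.058+.1*np.sin(a)-.004)
    print(a);row(W(CS,x,.02,z),20)
```

```text
4.25 rel -0.061527075211105224 0.019695518877507014 0.1365897021886623 q [-0.14  0.51  1.87  0.04  0.42 -1.63] F [-2.4  1.8  0.1]
0.9
[16.  3.  4.] [ 0.6 -0.3  0.1]
1.13
[-12.  -2.  -4.] [ 0.6 -0.3  0.1]
1.4
[-38.  -7.  -3.] [ 0.6 -0.3  0.1]
1.6
[-57. -12.   2.] [ 0.6 -0.3  0.1]
1.8
[-75. -16.  11.] [ 0.6 -0.3  0.1]
2.0
[-90. -20.  23.] [ 0.6 -0.3  0.1]
2.1
[-96. -22.  30.] [ 0.6 -0.3  0.1]
```

View pics/sc4.png

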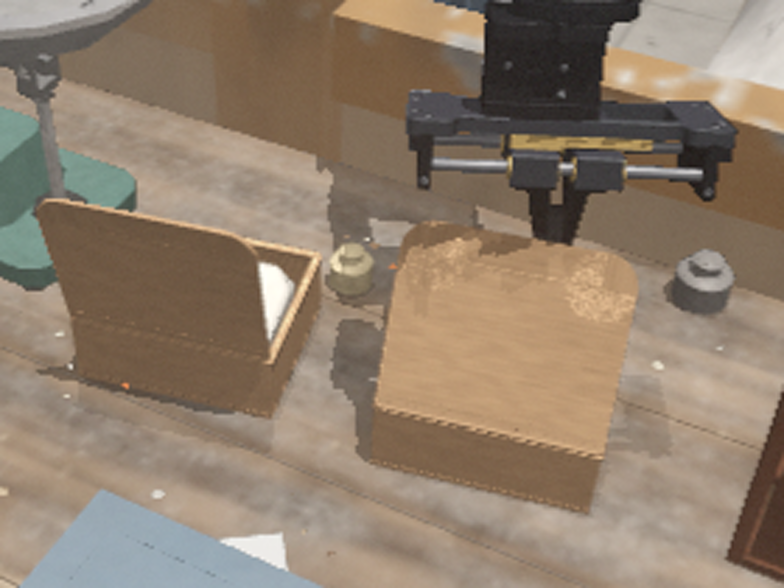

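Request:
{"method": "carry_out", "body": {"series": [[-12, -2, -4, 0, 0, 0, -1], [-25, -5, -4, 0, 0, 0, -1], [-38, -7, -3, 0, 0, 0, -1], [-50, -10, 0, 0, 0, 0, -1], [-62, -13, 4, 0, 0, 0, -1], [-75, -16, 11, 0, 0, 0, -1], [-82, -18, 16, 0, 0, 0, -1], [-82, -18, 16, 0, 0, 0, -1]]}}

```text
time: 5.25
position: [0.6705, 0.0067, 0.1492]
tool_rot: [0.058, 0.983, -0.006, 0.172]
ft_force: [-2.8, 1.4, 0.7]
grip_width: 0.0005
```

```bash
python3 st.py 5
```

```text
5.35 rel 0.023729232653146914 0.019983955826679126 0.14946816660723486 q [-0.17  0.57  1.66  0.05  0.56 -1.66] F [-2.1  0.1  1. ]
```

View pics/sc5.png

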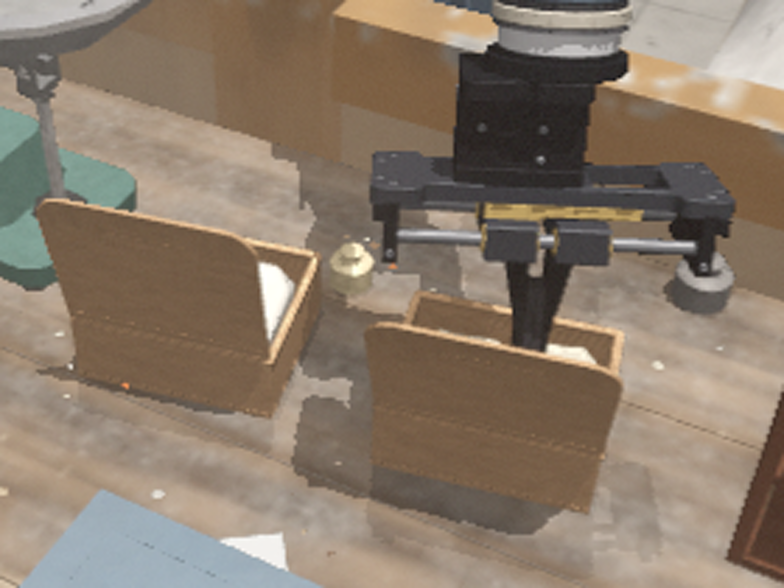

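View pics/tc5.png

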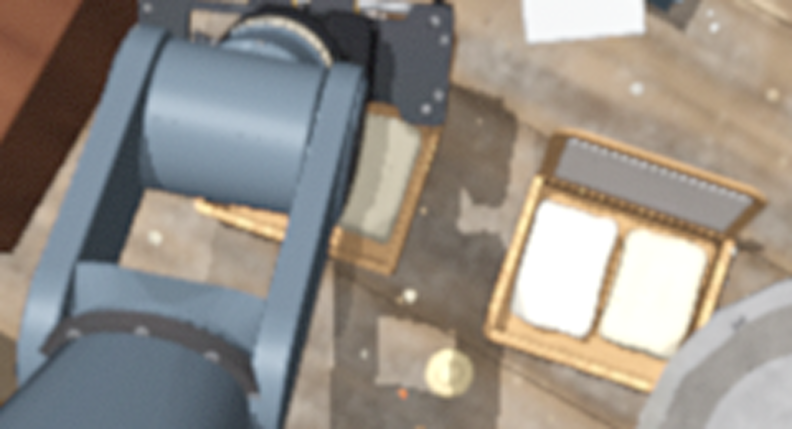

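```bash
cat >> h.py <<'E'
def s2(u,v): return (210+(u+.5)/2.8-.5,130+(v+.5)/2.8-.5)
E
python3 - <<'E'
from h import *
S=load('s5')
for p in [(400,327),(480,342),(590,370)]: print(ang(S,s2(*p),CS))
E
```

```text
[(1.95, -0.053), (-0.329, -0.086)]
[(1.942, -0.007), (-0.318, -0.025)]
[(1.966, 0.054), (-0.35, 0.057)]
```

Request:
{"method": "carry_out", "body": {"series": [[20, 4, -5, 0, 0, 0, -1], [45, 8, -10, 0, 0, 0, -1], [45, 8, -10, 0, 0, 0, -1], [45, 8, -10, 0, 0, 0, -1], [45, 8, -10, 0, 0, 0, -1]]}}

```text
time: 5.98
position: [0.6271, 0.0198, 0.1445]
tool_rot: [0.057, 0.983, -0.006, 0.173]
ft_force: [0.7, 0.4, 0.4]
grip_width: 0.0005
```

```bash
python3 st.py 6
```

```text
6.075 rel -0.02144610799252733 0.017971041185586702 0.1440982428362922 q [-0.16  0.54  1.78  0.05  0.48 -1.65] F [-0.9 -0.6 -0.1]
```

View pics/sc6.png

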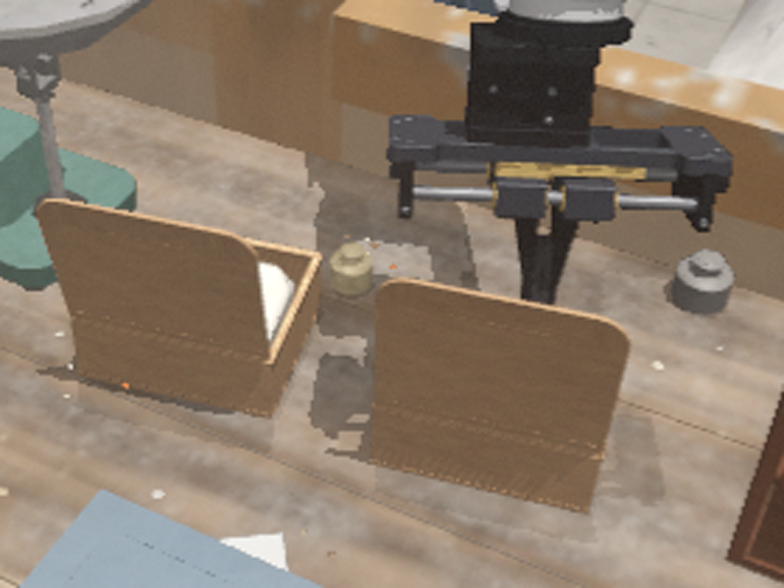

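Run:
```python
from h import *
S=load('s6')
for p in [(400,281),(500,299),(590,316)]: print(ang(S,s2(*p),CS))
for p in [(70,203),(140,217),(220,236)]: print('set',ang(S,s2(*p),CN))
o=robot.get_obs()
for a in [1.6,1.8,1.9,2.0,2.05,2.1]:
    print(a);row(W(CS,-.1*np.cos(a)-.0086,.02,.054+.1*np.sin(a)),20)
```

```text
[(1.71, -0.061), (-0.016, -0.089)]
[(1.698, -0.003), (-0.002, -0.015)]
[(1.693, 0.048), (0.005, 0.049)]
set [(1.77, -0.046), (-0.056, -0.136)]
set [(1.771, 0.001), (-0.057, -0.075)]
set [(1.79, 0.054), (-0.081, -0.008)]
1.6
[-18.  -1.  -4.] [ 0.5 -0.1  0.1]
1.8
[-36.  -6.   5.] [ 0.5 -0.1  0.1]
1.9
[-43.  -8.  11.] [ 0.5 -0.1  0.1]
2.0
[-51. -10.  17.] [ 0.5 -0.1  0.1]
2.05
[-54. -11.  21.] [ 0.5 -0.1  0.1]
2.1
[-57. -12.  25.] [ 0.5 -0.1  0.1]
```

Request:
{"method": "carry_out", "body": {"series": [[-18, -2, -4, 0, 0, 0, -1], [-36, -6, 5, 0, 0, 0, -1], [-43, -8, 11, 0, 0, 0, -1], [-49, -10, 16, 0, 0, 0, -1], [-49, -10, 16, 0, 0, 0, -1], [-49, -10, 16, 0, 0, 0, -1]]}}

```text
time: 6.82
position: [0.676, 0.0043, 0.1456]
tool_rot: [0.057, 0.983, -0.006, 0.172]
ft_force: [-1.4, 0.5, 1.5]
grip_width: 0.0007
```

```bash
python3 st.py 7
```

```text
6.925 rel 0.030460206090837594 0.019370567464850483 0.14562193309814564 q [-0.17  0.58  1.65  0.05  0.56 -1.66] F [-1.1  2.4  1.8]
```

Request:
{"method": "carry_out", "body": {"series": [[20, 4, -5, 0, 0, 0, -1], [50, 10, -15, 0, 0, 0, -1], [90, 18, -30, 0, 0, 0, -1], [90, 18, -30, 0, 0, 0, -1], [90, 18, -30, 0, 0, 0, -1]]}}

```text
time: 7.55
position: [0.585, 0.0328, 0.1441]
tool_rot: [0.057, 0.983, -0.006, 0.173]
ft_force: [0.1, -0.5, -0.1]
grip_width: 0.0007
```

```bash
python3 st.py 8
```

```text
7.65 rel -0.06414321362253991 0.016580041764034815 0.14401505494658276 q [-0.14  0.5   1.88  0.04  0.42 -1.63] F [ 0.1 -0.1 -1. ]
```

View pics/sc8.png

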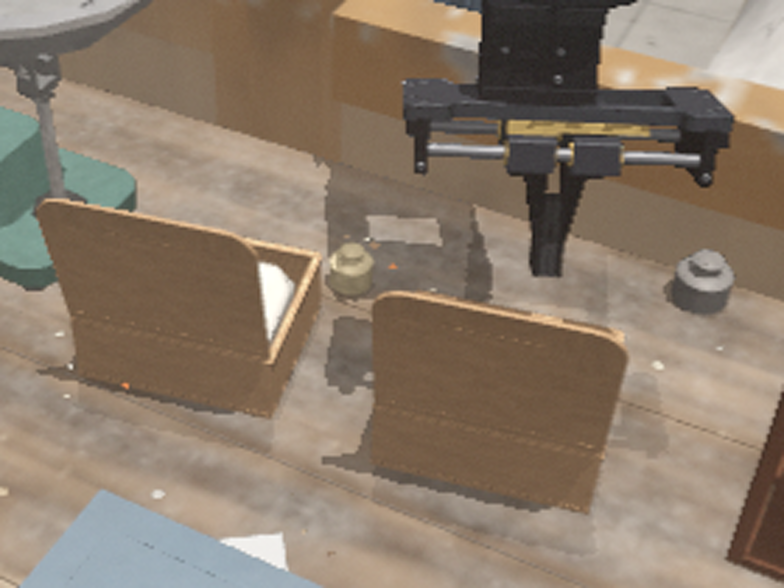

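View pics/sc7.png

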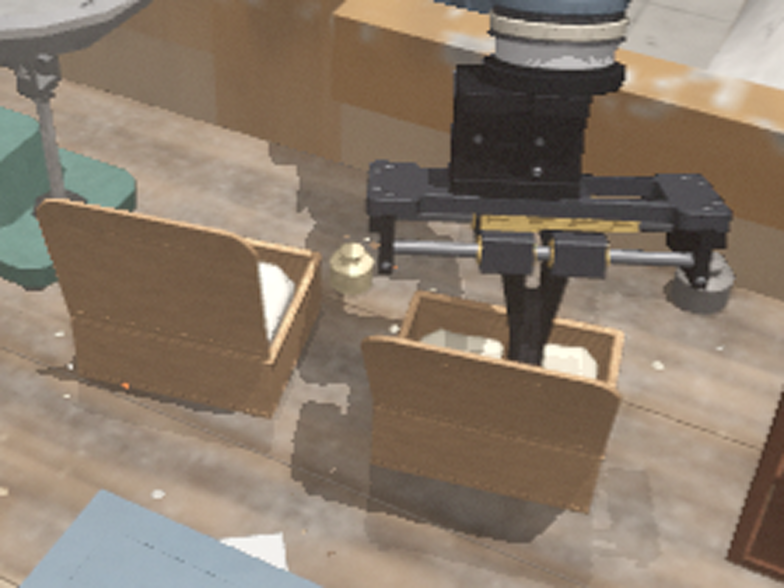

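View pics/tc8.png

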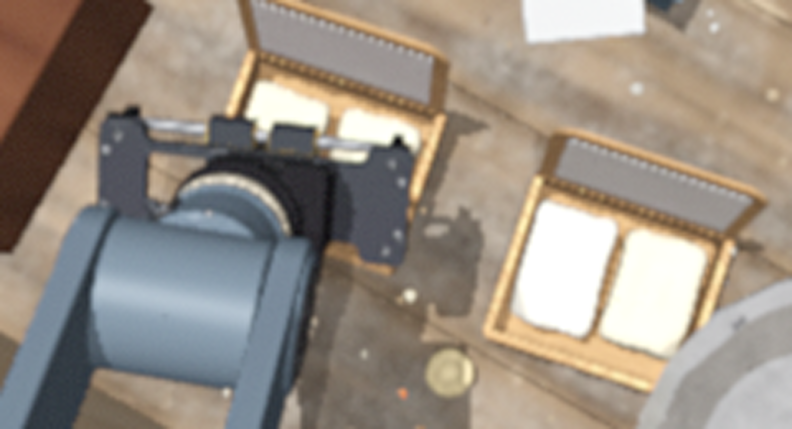

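Run:
```python
from h import *
S=load('s8')
for p in [(400,294),(500,311),(590,329)]: print(ang(S,s2(*p),CS))
S=load('s7')
for p in [(400,341),(480,356),(590,384)]: print('peak',ang(S,s2(*p),CS))
T=load('t8')['pixels'][:,:,::-1]
cv2.imwrite('pics/te.png',cv2.resize(T[170:260,245:420],None,fx=4.5,fy=4.5,interpolation=cv2.INTER_CUBIC))
S=load('s8')['pixels'][:,:,::-1]
cv2.imwrite('pics/se.png',cv2.resize(S[195:325,220:440],None,fx=3.6,fy=3.6,interpolation=cv2.INTER_CUBIC))
```

```text
[(1.783, -0.058), (-0.11, -0.089)]
[(1.766, -0.001), (-0.087, -0.014)]
[(1.765, 0.05), (-0.087, 0.051)]
peak [(2.015, -0.051), (-0.416, -0.084)]
peak [(2.007, -0.006), (-0.405, -0.023)]
peak [(2.029, 0.056), (-0.434, 0.059)]
```

View pics/te.png

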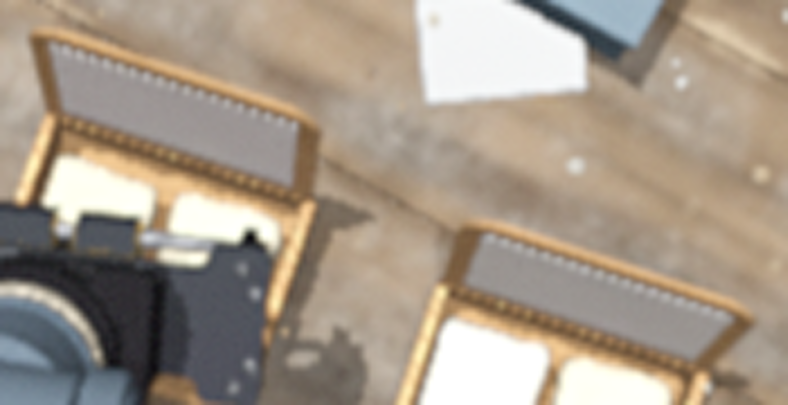

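View pics/se.png

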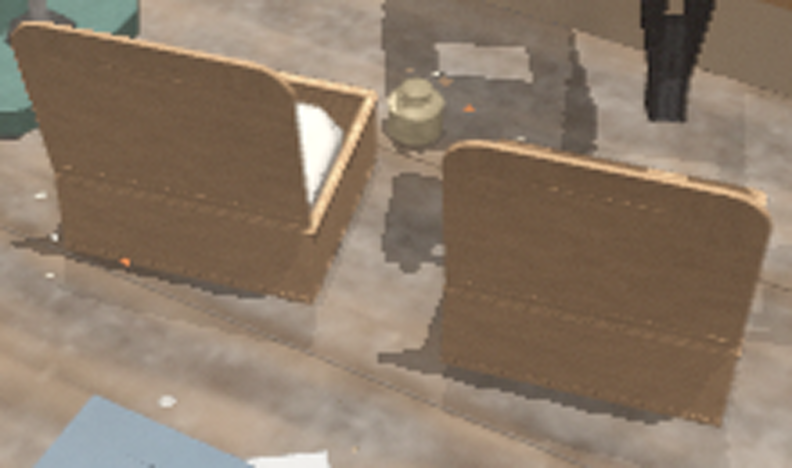

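Run:
```python
from h import *
T=load('t8');S=load('s8')
te=lambda u,v:(245+(u+.5)/4.5-.5,170+(v+.5)/4.5-.5)
se=lambda u,v:(220+(u+.5)/3.6-.5,195+(v+.5)/3.6-.5)
for p in [(60,32),(180,73),(290,113)]: print('shutT',ang(T,te(*p),CS)[0])
for p in [(490,224),(600,263),(720,308)]: print('setT',ang(T,te(*p),CN)[0])
for p in [(480,143),(620,165),(730,186)]: print('shutS',ang(S,se(*p),CS)[0])
for p in [(60,28),(150,46),(240,65)]: print('setS',ang(S,se(*p),CN)[0])
# creases (inner line in top: lid/box), scene crease dashed line
for n,a,b,C in [('shut',(55,115),(310,203),CS),('set',(440,288),(700,376),CN)]:
    for p in (a,b): q=plane(T,*te(*p),.058)-C; print(n,'T',round(q@X,4),round(q@Y,4))
for n,a,b,C in [('shut',(442,290),(740,353),CS),('set',(58,170),(310,232),CN)]:
    for p in (a,b): q=plane(S,*se(*p),.058)-C; print(n,'S',round(q@X,4),round(q@Y,4))
```

```text
shutT (1.772, 0.058)
shutT (1.768, -0.003)
shutT (1.755, -0.059)
setT (1.758, 0.064)
setT (1.75, 0.008)
setT (1.733, -0.052)
shutS (1.777, -0.058)
shutS (1.75, 0.005)
shutS (1.746, 0.053)
setS (1.769, -0.043)
setS (1.77, 0.004)
setS (1.776, 0.05)
shut T -0.0006 0.0706
shut T -0.0019 -0.0736
set T -0.0026 0.0757
set T -0.0029 -0.0697
shut S 0.003 -0.0766
shut S 0.0008 0.0747
set S -0.0018 -0.0736
set S 0.0033 0.0749
```

Request:
{"method": "carry_out", "body": {"series": [[20, 0, -25, 0, 0, 0, -1], [45, 5, -60, 0, 0, 0, -1], [75, 10, -95, 0, 0, 0, -1], [75, 10, -95, 0, 0, 0, -1], [75, 10, -95, 0, 0, 0, -1], [75, 10, -95, 0, 0, 0, -1]]}}

```text
time: 8.4
position: [0.486, 0.0533, 0.2075]
tool_rot: [0.058, 0.983, -0.006, 0.174]
ft_force: [-1.5, 0.5, -0.5]
grip_width: 0.0004
```

```bash
python3 st.py 9
python3 - <<'E'
from h import *
A=load('s8')['pixels'].astype(int);B=load('s9')['pixels'].astype(int)
A=A[195:325,220:440];B=B[195:325,220:440]
d=abs(A-B).max(2); print('lid region changed px',(d[40:,120:216]>25).sum(),(d[:,:80]>25).sum())
S=load('s9')['pixels'][:,:,::-1]
cv2.imwrite('pics/se9.png',cv2.resize(S[195:325,220:440],None,fx=3.6,fy=3.6,interpolation=cv2.INTER_CUBIC))
E
```

```text
8.5 rel -0.16573974315774923 0.00356083426679104 0.20723256957335295 q [-0.13  0.27  2.04  0.02  0.49 -1.6 ] F [ 0.8  0.4 -0.5]
lid region changed px 329 0
```

View pics/se9.png

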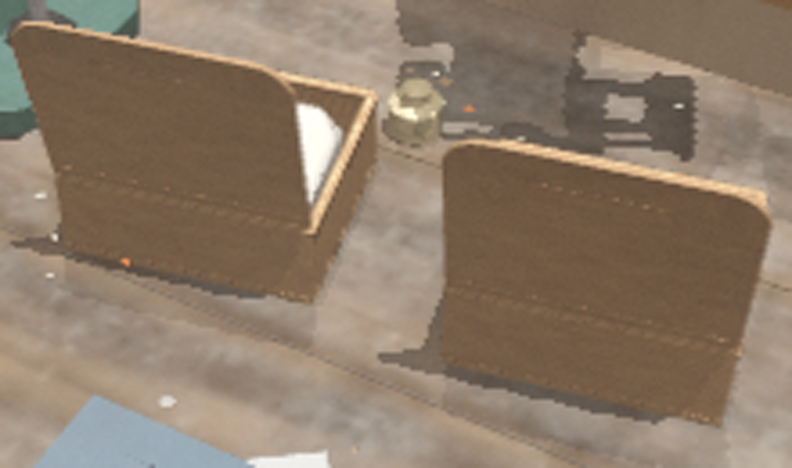

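View pics/t9.png

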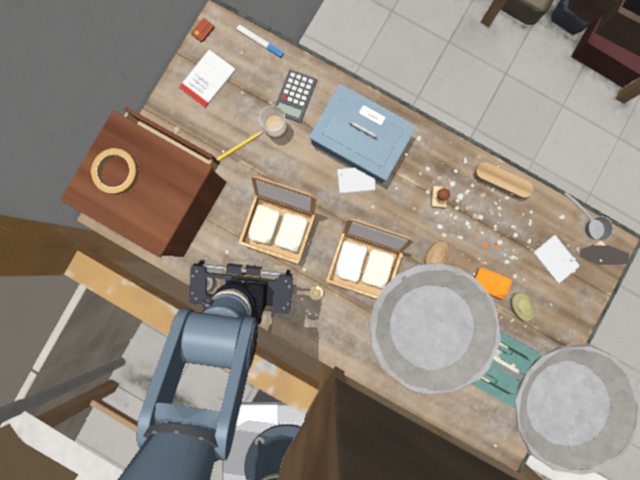

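```bash
python3 -c "
from rig import robot; print(robot.hand_in())"
```

```text
the job is handed in; nothing more can be done
None
```

I folded the nearly shut lid up and back, and it now stands at about 1.76 rad when let go, matching its neighbour at about 1.76 rad. I handed the job in at about 8.5 s on the robot's clock.

- **Folding:** I pushed the lid up from the front with closed fingers. The first fold reached about 1.95 rad and sprang back to 1.70. The second reached about 2.02 rad and sprang back to 1.76. It never came near flat.
- **Checks on the angle:** The two cameras disagreed slightly. The top view gave 1.765 rad for the folded lid against 1.747 for the neighbour. The scene view gave 1.758 against 1.772. Averaged, they agree to within about 0.01 rad, and I put the error at about 0.02 rad.
- **After backing the arm off:** The folded lid looked the same, though I did not measure its angle again. A pixel comparison showed no change at the neighbour's lid. Some pixels did change in the area checked around the folded lid, and I put these down to the arm and its shadow.
- **Other things:** The brass weight, stamp and brown soap looked unmoved in the last pictures. The grey weight was hidden under the gripper in the last top view; it was last clearly seen in its place before I backed the arm off. The highest wrist force I read was a few newtons.

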